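Slide the stray toner bottle back into its row

TASK

One tall toner bottle has been left standing out in front of its row on the small white stock shelf. With your fingertips, gently push it low on its body so that it slides upright along the board, into the empty place between the dividers, until it stands against the turned-up back edge. Only push it: do not grip, lift or tip it, and leave the other bottles, the stapler and the glue stick as they stand.

Things in the scene. Friction and masses are not known exactly. Their poses are not given: they have to be found in the camera images.
- shelf: the fixed white steel stock shelf on the counter, open at its front (right-hand, -y side seen from the robot). Origin: centre of its underside, on the counter; its own x points to its back edge (about world +y), its y along the back edge (about towards the robot), z up. Flat board 360 mm deep (x), 300 mm wide (y), top 30 mm above the counter; bare but for three places at the back, middles at y = -95, 0, +95 mm
- back_edge (a point): foot of the shelf's turned-up back edge: middle of the edge's inner face (shelf x = +174 mm), at the board's surface. The edge is 4 mm thick, stands 60 mm above the board and runs the shelf's full width. Axes as the shelf's
- divider_front (a point): front end, at the board's surface, of one of the dividers beside the middle place (shelf x = +114, y = -47.5 mm). Four such aluminium dividers, 3 mm thick and 45 mm above the board, stand at shelf y = -142.5, -47.5, +47.5, +142.5 mm and run 60 mm from here back to the edge; each place is 92 mm wide inside. Axes as the shelf's
- stray: the toner bottle on the open front of the board: dark upright cylinder 68 mm in diameter, 170 mm tall, then a shoulder and a 50 mm wide cap, 215 mm overall; 0.35 to 0.7 kg. Origin: centre of its underside. Friction on the board about 0.4 to 0.63: pushed within about 40 mm of the board it slides, higher it may tip. Against the back edge its origin is at shelf x = +140 mm
- place: the empty place: a flat round grey paper sticker, 56 mm across and thinner than 1 mm, fixed on the board between two dividers. Origin: its centre, at the board's surface, exactly where the bottle's underside centre is when it stands home (x = +140 mm of the shelf, in the middle of the place)
- stock_a: one of the two toner bottles already home in the other two places, the same as the stray one (68 mm diameter, 215 mm tall). Origin: centre of its underside
- stock_b: the other toner bottle already home, the same. Origin: centre of its underside
- stapler: a black desk stapler on the counter behind the shelf's back edge, 140 mm long (x) by 36 mm wide, 54 mm tall. Origin: centre of its underside
- gluestick: a glue stick standing on the counter behind the shelf's back edge, 29 mm in diameter, 100 mm tall. Origin: centre of its underside

How it is judged (in metres and radians):
At the end, for the whole second after the job is handed in: The stray bottle stands upright (within 0.04 rad) and still on the board in the empty place, within 6 mm of the back edge and its centre within 15 mm of the place's centre (x of stray in the frame of shelf above 0.134 m and horizontal distance between stray and place below 0.015 m and angle between stray's own z axis and vertical below 0.04 rad and z of stray in the frame of shelf between 0.026 and 0.034 m and linear speed of stray below 0.01 m/s); the robot touches nothing.
It fails at once if the bottle is tipped (more than 0.2 rad from upright) (angle between stray's own z axis and vertical above 0.2 rad).
It fails at once if the bottle is lifted (its underside centre more than 10 mm off the board) (z of stray in the frame of shelf above 0.04 m).
It fails at once if the bottle is gripped or rammed (more than 35 N from the fingers) (contact force between the fingers and stray above 35 N).
It fails at once if another bottle is disturbed (moved more than 12 mm or tilted more than 0.15 rad) (distance of any of stock_a, stock_b from where it was at the start of the episode above 0.012 m or angle between any of stock_a, stock_b's own z axis and vertical above 0.15 rad).
It fails at once if the stapler or the glue stick is disturbed (moved more than 15 mm or knocked over) (distance of any of stapler, gluestick from where it was at the start of the episode above 0.015 m or angle between any of stapler, gluestick's own z axis and vertical above 0.3 rad).
It also fails if it takes over 54 s, if anything falls off the work surface, if the arm or the gripper's body presses on something with over 40 N, if the wrist force passes 120 N, or if a joint passes its speed limit or range.

ROBOT

A 7-joint arm with a two-finger parallel gripper is mounted at the origin on the work surface. World frame = base frame: x ahead of the robot, y to its left, z up, the work surface at z = 0. Lengths are in mm, angles in rad, forces in N, time in s.
With the tool pointing down it reaches from about 400 to 875 mm from the base axis. Payload 4.4 kg.
Tool frame: the origin (TCP) lies on the centre line of the jaws, within the pads' length; the fingertips stand 19 mm ahead of it and the grasp point (between the pads) is the TCP; z points along the fingers, y is the line along which they close (so a half turn about z gives the same grasp; the last joint's range is limited). The gripper opens to 85 mm and grips with 20 to 120 N. Pads are 22 mm wide; open, the fingers measure 114 mm over their backs; the gripper's body (76 mm by 85 mm) begins 54 mm behind the grasp point. The pads swing forward as they close: fully open they stand 13 mm farther back than shut.
Start: joints at [1.095, 0.628, 0.038, 1.517, -0.027, 0.996, -0.02], TCP at [259.004, -596.183, 250.313] pointing down, gripper open.
Joint ranges: [-3.06, 3.06], [-0.37, 2.12], [-1.25, 1.32], [0.18, 2.47], [-1.1, 4.24], [0.23, 1.98], [-2.94, 2.94]. Speed limits (rad/s): [2.57, 2.57, 3.14, 3.14, 3.14, 3.14, 3.14].

INTERFACE

Orientations are given as [roll, pitch, yaw] about the fixed x, y, z axes, in that order (R = Rz(yaw) Ry(pitch) Rx(roll)).
In Python, from cell import ctrl, viewer, silhouettes gives the robot as it stands.
- The arm moves only by the shell command python3 -m creep 'ROWS'. ROWS is JSON, a list of rows, each an object with "jaw": the gripper command: -1 is shut, 1 is fully open, values between are in proportion; "xyz": the shift along the tool's x, y, z in mm, a list of three; "angular": the turn, a rotation vector about the tool's x, y, z in rad, a list of three. In form: [{"jaw": jaw, "xyz": [tx, ty, tz], "angular": [rx, ry, rz]}, ...]. A call has 1 to 12 rows; each row is the pose to reach, as a shift and turn from the pose commanded when the call began, along the tool's axes at that moment; what a row does not reach only later rows make up. A row lasts 1/8 s, in which the tool goes at most 62.5 mm and 10.7 degrees, less where a joint would pass 70% of its speed; a pose out of reach is approached as far as the arm can. A call with a gripper value outside its range is refused whole. The fingers move at their own pace and stop on an object; the grip force is fixed at half the most. Time passes only in rows, so rows that repeat a pose let the fingers close. It gives the time, the measured TCP pose, the force, the opening and the grip force at its end, in the units of the state.
- ctrl.read_state(): the state, without advancing time (a new reading comes with each control period).
- viewer.get_image(name): name is "scene" or "top" or "wrist"; returns (picture, depth): 400x640x3 uint8, red, green, blue; 400x640 float32, mm along the optical axis (not along the pixel's ray), 0 where there is no reading.
- viewer.camera_model(name): a dict with "fx", "fy", "cx", "cy" (pixels), "T" (4x4, takes a point from camera to world coordinates). Camera axes: x right, y down, z forward; pixel columns grow to the right and rows downward; lengths in mm; the calibration is good to about 2 mm. The wrist camera is an equidistant fisheye: a pixel r from the principal point sees the ray r / f radians off the axis. A picture is of the moment at which its call begins: read the wrist's pose just before it. camera_model takes no time and is no camera call; for the wrist camera it gives the pose at the moment of the call.
- ctrl.finish_job(): hands the job in; it is judged then, once.
Trained networks look in the newest picture that a camera, given by its name, has taken for a name from the list of things; names that differ only in an ending like _2 or _b are one class to them, and where a whole thing is asked for, a point or a joint stands for the part that bears it (a point fixed in the world has none). Each returns a list of dicts, best first, with "score" (0 to 1); they miss things now and then, are a little off and sometimes report something else, mostly with a low value. They report only what shows in the picture. A call takes as long as a camera call.
- silhouettes(camera, target): "pixels" (400x640 bool, what is visible of it) and "xy" ([column, row] in pixels, amid what is visible of it).
The state is a dict: "clock": time; "qpos": joint angles; "qd": joint speeds; "tau": joint torques, N m; "eef_pos": TCP position; "tool_rot": TCP orientation; "force": force on the tool from outside, world axes, zero at the start; "torque": the same for the moment, N m; "width": finger opening in mm; "gripper_force": force on a finger pad.
Only numpy, scipy, OpenCV 4.12 (cv2) and the standard library are available. Lean on these libraries where they do the work, as an engineer would, in place of code of your own. Each camera call takes 0.05 s, during which the arm holds its last target. There are 200 camera calls.

## Working session

There is one attempt and no reset: what is moved stays moved. The work goes in short steps, Python scripts to look and compute and a shell command to move; the robot and the scene stay as the last step left them, time stands still between calls to the robot, and variables do not carry over. Pictures are saved under pics/ and viewed, at most 10 in all, crops included, and the job is handed in when it is done.

```bash
mkdir -p pics; cat > h.py <<'E'
import numpy as np,cv2
from cell import ctrl,viewer,silhouettes
def pts(cam,d,mask):
    m=viewer.camera_model(cam);v,u=np.nonzero(mask&(d>0));z=d[v,u]
    P=np.c_[(u-m['cx'])/m['fx']*z,(v-m['cy'])/m['fy']*z,z]
    T=np.array(m['T']);return P@T[:3,:3].T+T[:3,3]
E
python3 - <<'E'
from h import *
s=ctrl.read_state();print(s['clock'],s['eef_pos'],s['tool_rot'],s['force'],s['width'])
ims=[]
for c in('scene','top'):
    im,d=viewer.get_image(c);ims.append(im);np.save(c+'_d.npy',d)
    for t in('stray','place','stock_a','shelf','stapler','gluestick'):
        for r in silhouettes(c,t)[:4]:
            P=pts(c,d,r['pixels'])
            print(c,t,round(r['score'],2),np.round(r['xy']),len(P),*( [np.round(np.median(P,0)),np.round(P.min(0)),np.round(P.max(0))] if len(P) else []))
cv2.imwrite('pics/a.png',cv2.resize(np.hstack(ims),(800,250))[:,:,::-1])
cv2.imwrite('pics/top.png',ims[1][:,:,::-1])
E
```

```text
0.0 [ 258.78900476 -595.61020035  249.38493563] [-3.13967690e+00 -2.12880869e-06  4.09784767e-01] [ 0.57278162 -0.01172923 -0.04018591] 85.67501294527234
scene stray 0.58 [181. 206.] 7599 [492. -88. 168.] [  88. -107.   -0.] [507. 239. 248.]
scene place 0.91 [282. 192.] 390 [472. 150.  32.] [445. 123.  30.] [499. 178.  34.]
scene place 0.16 [380. 168.] 5776 [671. 132. 163.] [453. 121.  -0.] [697. 676. 248.]
scene stock_a 0.95 [381. 166.] 5681 [671. 132. 164.] [455. 121.   0.] [697. 683. 248.]
scene stock_a 0.68 [329. 151.] 5142 [580. 131. 161.] [370. 119.   2.] [602. 550. 248.]
scene shelf 0.91 [284. 291.] 36132 [600. -39.  32.] [ 366. -169.   -0.] [726. 307. 124.]
scene stapler 0.64 [362. 173.] 350 [574. 275.  51.] [526. 141.  -0.] [698. 368. 143.]
scene gluestick 0.71 [300. 139.] 246 [451. 263.  78.] [437. 139.  37.] [536. 283. 188.]
top stray 0.7 [428. 246.] 2528 [467. -55. 213.] [ 438. -102.   30.] [503. -36. 248.]
top stray 0.28 [280. 123.] 2534 [645. 152. 210.] [627. 123.  -1.] [798. 199. 249.]
top place 0.75 [286. 249.] 727 [472. 151.  31.] [446. 124.  27.] [500. 179.  34.]
top stock_a 0.96 [282. 184.] 2346 [553. 151. 212.] [532. 120.  -2.] [646. 216. 249.]
top stock_a 0.87 [280. 125.] 2491 [644. 152. 210.] [627. 123.  -3.] [796. 189. 249.]
top shelf 0.73 [369. 199.] 24098 [570.   9.  30.] [ 415. -179.   -4.] [739. 208. 240.]
top stapler 0.88 [217. 183.] 1606 [610. 276.  52.] [543. 265.  -1.] [692. 310.  59.]
top gluestick 0.78 [219. 266.] 423 [451. 269.  98.] [438. 260.  -3.] [472. 313. 105.]
```

View pics/a.png

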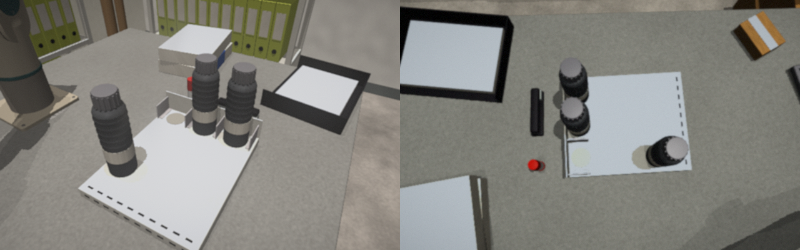

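View pics/top.png

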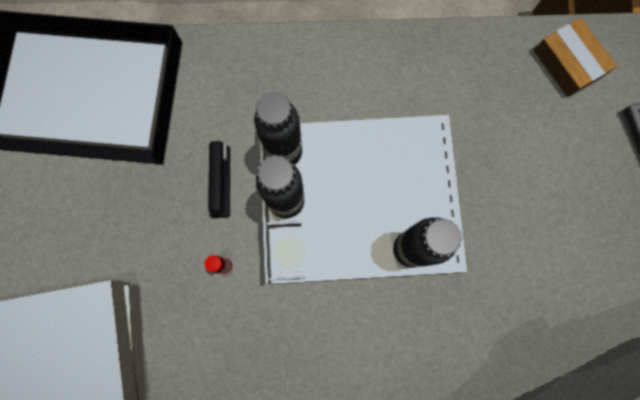

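```bash
python3 - <<'E'
from h import *
from scipy.optimize import least_squares
D={c:viewer.get_image(c)[1] for c in('scene','top')}
A=np.vstack([pts(c,D[c],D[c]>0) for c in D])
t=pts('top',D['top'],D['top']>0)
b=t[(abs(t[:,2]-30)<5)&(t[:,0]>380)&(t[:,0]<760)&(abs(t[:,1]-10)<230)]
r=cv2.minAreaRect(b[:,:2].astype(np.float32));print(r,cv2.boxPoints(r))
for n,(x,y) in dict(stray=(475,-75),a=(570,155),b=(665,160)).items():
    out=[]
    for c in D:
        p=pts(c,D[c],D[c]>0);p=p[(np.hypot(p[:,0]-x,p[:,1]-y)<60)&(p[:,2]>100)&(p[:,2]<185)]
        f=least_squares(lambda q:np.hypot(p[:,0]-q[0],p[:,1]-q[1])-34,(x,y),loss='soft_l1')
        out.append((len(p),np.round(f.x,1),round(np.median(abs(f.fun)),1)))
    print(n,out)
# back edge points
for c in D:
    p=pts(c,D[c],D[c]>0);e=p[(p[:,2]>80)&(p[:,2]<97)&(p[:,0]>400)&(p[:,0]<760)&(p[:,1]>170)&(p[:,1]<215)]
    if len(e)>20: print(c,len(e),np.round(np.polyfit(e[:,0],e[:,1],1),3),np.round(e.min(0)),np.round(e.max(0)))
E
```

```text
((573.01611328125, 12.252838134765625), (300.7659912109375, 354.7931823730469), 1.9173259735107422) [[ 416.78207  184.51869]
 [ 428.65256 -170.07585]
 [ 729.2501  -160.01302]
 [ 717.37964  194.58153]]
stray [(2697, array([470.6, -70.4]), np.float64(0.5)), (434, array([472.2, -70.9]), np.float64(0.4))]
a [(1939, array([566.6, 155.5]), np.float64(0.5)), (476, array([568.3, 154.7]), np.float64(0.7))]
b [(2106, array([661.6, 157.5]), np.float64(0.5)), (574, array([662.6, 157.3]), np.float64(0.4))]
scene 464 [3.10000e-02 1.72066e+02] [415. 184.  80.] [716. 198.  94.]
top 309 [2.70000e-02 1.74507e+02] [417. 171.  80.] [663. 196.  97.]
```

```bash
cat >> h.py <<'E'
from scipy.spatial.transform import Rotation as Rn
def goal(p,tilt,yaw=np.pi/2):
    s=ctrl.read_state();R0=Rn.from_euler('xyz',s['tool_rot']);R=Rn.from_rotvec([tilt,0,0])*Rn.from_euler('xyz',[np.pi,0,yaw])
    print('xyz',np.round(R0.inv().apply(np.array(p)-s['eef_pos']),1),'ang',np.round((R0.inv()*R).as_rotvec(),3))
E
python3 - <<'E'
from h import *
goal([471,-260,200],0.785)
s=ctrl.read_state();R0=Rn.from_euler('xyz',s['tool_rot']).as_matrix();T=np.array(viewer.camera_model('wrist')['T'])
print(R0.T@(T[:3,3]-s['eef_pos']),R0.T@T[:3,2])
E
```

```text
xyz [ 328.4 -223.9   50.4] ang [ 0.455  0.693 -1.098]
[  69.05079865    0.64849427 -123.58887767] [-2.68867121e-01  2.44226213e-04  9.63177248e-01]
```

```bash
python3 -m creep '[{"jaw":-0.2,"xyz":[328,-224,50],"angular":[0.455,0.693,-1.098]},{"jaw":-0.2,"xyz":[328,-224,50],"angular":[0.455,0.693,-1.098]},{"jaw":-0.2,"xyz":[328,-224,50],"angular":[0.455,0.693,-1.098]},{"jaw":-0.2,"xyz":[328,-224,50],"angular":[0.455,0.693,-1.098]},{"jaw":-0.2,"xyz":[328,-224,50],"angular":[0.455,0.693,-1.098]},{"jaw":-0.2,"xyz":[328,-224,50],"angular":[0.455,0.693,-1.098]},{"jaw":-0.2,"xyz":[328,-224,50],"angular":[0.455,0.693,-1.098]},{"jaw":-0.2,"xyz":[328,-224,50],"angular":[0.455,0.693,-1.098]},{"jaw":-0.2,"xyz":[328,-224,50],"angular":[0.455,0.693,-1.098]},{"jaw":-0.2,"xyz":[328,-224,50],"angular":[0.455,0.693,-1.098]},{"jaw":-0.2,"xyz":[328,-224,50],"angular":[0.455,0.693,-1.098]},{"jaw":-0.2,"xyz":[328,-224,50],"angular":[0.455,0.693,-1.098]}]'; python3 -c "
from h import *
print(np.round(ctrl.read_state()['qpos'],2));goal([471,-185,62],.785)"
```

```text
clock: 2.3
eef_pos: [470.5, -260.2, 200.8]
tool_rot: [-3.141, -0.784, 1.57]
force: [0.2, -0.3, -0.1]
width: 34.1
gripper_force: 0.0
[ 1.06  0.9  -0.54  1.52 -0.22  1.29  0.71]
xyz [-44.7   0.5 151.4] ang [ 0.     0.001 -0.   ]
```

```bash
python3 -m creep '[{"jaw":-0.2,"xyz":[-15,0.5,50],"angular":[0,0,0]},{"jaw":-0.2,"xyz":[-30,0.5,100],"angular":[0,0,0]},{"jaw":-0.2,"xyz":[-40,0.5,135],"angular":[0,0,0]},{"jaw":-0.2,"xyz":[-45,0.5,151],"angular":[0,0,0]},{"jaw":-0.2,"xyz":[-45,0.5,151],"angular":[0,0,0]},{"jaw":-0.2,"xyz":[-45,0.5,151],"angular":[0,0,0]}]'; python3 -c "
from h import *
goal([471,-135,62],.785)
for c in ('scene','wrist'): cv2.imwrite('pics/%s1.png'%c,viewer.get_image(c)[0][:,:,::-1])
im=np.hstack([cv2.imread('pics/scene1.png')[50:350,50:450],cv2.resize(cv2.imread('pics/wrist1.png'),(400,300))]);cv2.imwrite('pics/b.png',im)"
```

```text
clock: 3.05
eef_pos: [471.9, -186.4, 62.6]
tool_rot: [3.14, -0.783, 1.571]
force: [-0.2, 0.3, 0.4]
width: 33.8
gripper_force: 0.0
xyz [36.  -1.  36.7] ang [0.002 0.002 0.   ]
```

View pics/b.png

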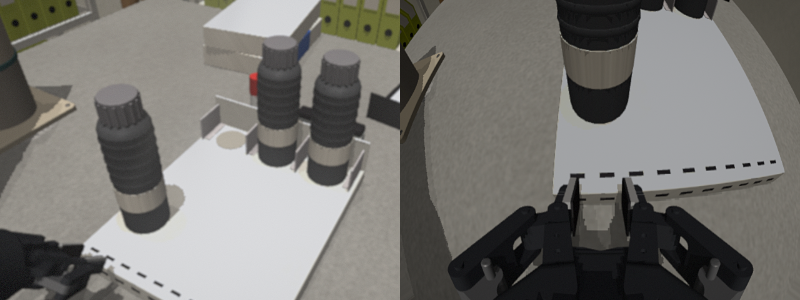

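The picture shows the fingers just above the front edge of the board, centred on the bottle (both at column ≈600 in the wrist view). I'm advancing now.

```bash
python3 -m creep '[{"jaw":-0.2,"xyz":[12,-0.5,12],"angular":[0,0,0]},{"jaw":-0.2,"xyz":[24,-0.5,24],"angular":[0,0,0]},{"jaw":-0.2,"xyz":[34,-0.5,34],"angular":[0,0,0]},{"jaw":-0.2,"xyz":[38,-0.5,38],"angular":[0,0,0]},{"jaw":-0.2,"xyz":[41,-0.5,41],"angular":[0,0,0]},{"jaw":-0.2,"xyz":[44,-0.5,44],"angular":[0,0,0]},{"jaw":-0.2,"xyz":[47,-0.5,47],"angular":[0,0,0]},{"jaw":-0.2,"xyz":[50,-0.5,50],"angular":[0,0,0]},{"jaw":-0.2,"xyz":[53,-0.5,53],"angular":[0,0,0]},{"jaw":-0.2,"xyz":[56,-0.5,56],"angular":[0,0,0]},{"jaw":-0.2,"xyz":[59,-0.5,59],"angular":[0,0,0]}]'; cat > m.py <<'E'
from h import *
from scipy.optimize import least_squares
s=ctrl.read_state();e=s['eef_pos'];print(np.round(e,1),s['force'])
for c in('scene','top'):
    im,d=viewer.get_image(c);p=pts(c,d,d>0);x,y=e[0],e[1]+49
    for lo,hi in((80,120),(150,185)):
        q=p[(np.hypot(p[:,0]-x,p[:,1]-y)<45)&(p[:,2]>lo)&(p[:,2]<hi)&(p[:,1]>y-36)]
        if len(q)>30:
            f=least_squares(lambda v:np.hypot(q[:,0]-v[0],q[:,1]-v[1])-34,(x,y),loss='soft_l1')
            print(c,lo,len(q),np.round(f.x,1),np.median(abs(f.fun)))
    cv2.imwrite('pics/l_%s.png'%c,im[:,:,::-1])
E
python3 m.py
```

```text
clock: 4.53
eef_pos: [470.6, -101.5, 61.6]
tool_rot: [-3.141, -0.785, 1.57]
force: [-0.2, -3.0, 0.3]
width: 34.4
gripper_force: 1.4
[ 470.6 -101.5   61.6] [-0.1826062  -3.04400089  0.28174184]
scene 80 1074 [470.8 -52.5] 0.4705749670419088
scene 150 1151 [470.6 -52.3] 0.460412846957027
top 80 135 [472.  -51.5] 0.18267056774970314
top 150 161 [471.9 -51.5] 0.38937677151585603
```

```bash
python3 -m creep '[{"jaw":-0.2,"xyz":[4,0,4],"angular":[0,0,0]},{"jaw":-0.2,"xyz":[9,0,9],"angular":[0,0,0]},{"jaw":-0.2,"xyz":[15,0.2,15],"angular":[0,0,0]},{"jaw":-0.2,"xyz":[21,0.3,21],"angular":[0,0,0]},{"jaw":-0.2,"xyz":[27,0.4,27],"angular":[0,0,0]},{"jaw":-0.2,"xyz":[33,0.5,33],"angular":[0,0,0]},{"jaw":-0.2,"xyz":[39,0.6,39],"angular":[0,0,0]},{"jaw":-0.2,"xyz":[45,0.7,45],"angular":[0,0,0]},{"jaw":-0.2,"xyz":[51,0.8,51],"angular":[0,0,0]},{"jaw":-0.2,"xyz":[57,0.9,57],"angular":[0,0,0]},{"jaw":-0.2,"xyz":[62,1,62],"angular":[0,0,0]},{"jaw":-0.2,"xyz":[66,1,66],"angular":[0,0,0]}]';python3 m.py
```

```text
clock: 6.12
eef_pos: [471.5, -7.9, 61.7]
tool_rot: [-3.141, -0.785, 1.571]
force: [-0.2, -3.4, -0.9]
width: 34.3
gripper_force: 1.5
[471.5  -7.9  61.7] [-0.23410136 -3.44325771 -0.94930699]
scene 80 910 [471.6  41.1] 0.45951836635094523
scene 150 953 [471.5  41.3] 0.5079005931417129
top 150 51 [472.3  42.6] 0.22619415531529086
```

```bash
python3 -m creep '[{"jaw":-0.2,"xyz":[4,0,4],"angular":[0,0,0]},{"jaw":-0.2,"xyz":[9,0,9],"angular":[0,0,0]},{"jaw":-0.2,"xyz":[15,0.2,15],"angular":[0,0,0]},{"jaw":-0.2,"xyz":[21,0.3,21],"angular":[0,0,0]},{"jaw":-0.2,"xyz":[27,0.4,27],"angular":[0,0,0]},{"jaw":-0.2,"xyz":[33,0.5,33],"angular":[0,0,0]},{"jaw":-0.2,"xyz":[39,0.5,39],"angular":[0,0,0]},{"jaw":-0.2,"xyz":[45,0.5,45],"angular":[0,0,0]},{"jaw":-0.2,"xyz":[51,0.5,51],"angular":[0,0,0]},{"jaw":-0.2,"xyz":[57,0.5,57],"angular":[0,0,0]},{"jaw":-0.2,"xyz":[62,0.5,62],"angular":[0,0,0]},{"jaw":-0.2,"xyz":[66,0.5,66],"angular":[0,0,0]}]';python3 m.py
```

```text
clock: 7.72
eef_pos: [471.9, 85.5, 61.7]
tool_rot: [-3.141, -0.785, 1.571]
force: [0.7, -4.2, 1.9]
width: 34.1
gripper_force: 2.1
[471.9  85.5  61.7] [ 0.67212799 -4.16266407  1.88660737]
scene 80 776 [472.2 134.3] 0.49864494741096976
scene 150 807 [472.1 134.5] 0.6057678001714777
```

View pics/l_scene.png

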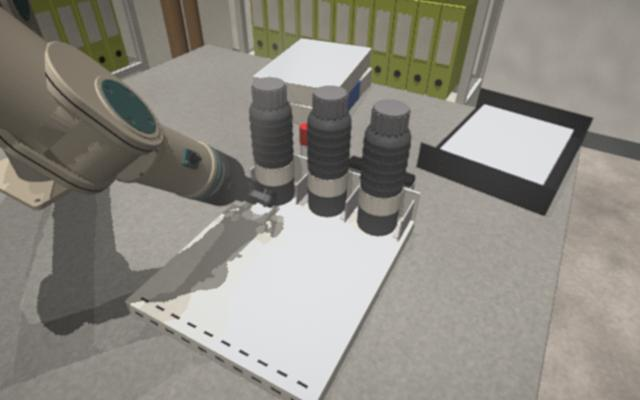

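The bottle stands upright in its place with about 17 mm left to go, and the neighbouring bottles have not moved. I'll creep the rest.

```bash
python3 -m creep '[{"jaw":-0.2,"xyz":[1.5,0,1.5],"angular":[0,0,0]},{"jaw":-0.2,"xyz":[3,0,3],"angular":[0,0,0]},{"jaw":-0.2,"xyz":[4.5,0,4.5],"angular":[0,0,0]},{"jaw":-0.2,"xyz":[6,0,6],"angular":[0,0,0]},{"jaw":-0.2,"xyz":[7.5,0,7.5],"angular":[0,0,0]},{"jaw":-0.2,"xyz":[9,0,9],"angular":[0,0,0]},{"jaw":-0.2,"xyz":[9.5,0,9.5],"angular":[0,0,0]}]'; python3 -m creep '[{"jaw":-0.2,"xyz":[0.5,0,0.5],"angular":[0,0,0]},{"jaw":-0.2,"xyz":[1,0,1],"angular":[0,0,0]},{"jaw":-0.2,"xyz":[1.2,0,1.2],"angular":[0,0,0]}]';python3 m.py
```

```text
clock: 8.7
eef_pos: [472.1, 98.6, 61.7]
tool_rot: [-3.141, -0.785, 1.571]
force: [-0.4, -4.4, 1.9]
width: 34.5
gripper_force: 2.1
clock: 9.07
eef_pos: [472.0, 100.1, 61.6]
tool_rot: [-3.141, -0.785, 1.571]
force: [-0.2, -4.0, 1.4]
width: 34.5
gripper_force: 2.1
[472.  100.1  61.6] [-0.2149466  -4.02408045  1.36157844]
scene 80 773 [472.5 149. ] 0.5441716870303779
scene 150 782 [472.3 149.1] 0.5424078070533511
top 80 47 [467.1 155. ] 2.024381067744361
top 150 49 [472.9 147.9] 0.25446576922186637
```

```bash
python3 -m creep '[{"jaw":-0.2,"xyz":[0.5,0,0.5],"angular":[0,0,0]},{"jaw":-0.2,"xyz":[1,0,1],"angular":[0,0,0]},{"jaw":-0.2,"xyz":[1,0,1],"angular":[0,0,0]}]'; python3 -m creep '[{"jaw":-0.2,"xyz":[0.4,0,0.4],"angular":[0,0,0]},{"jaw":-0.2,"xyz":[0.8,0,0.8],"angular":[0,0,0]},{"jaw":-0.2,"xyz":[0.8,0,0.8],"angular":[0,0,0]}]'
```

```text
clock: 9.55
eef_pos: [472.0, 101.7, 61.7]
tool_rot: [-3.141, -0.785, 1.571]
force: [0.2, -3.5, 1.8]
width: 34.2
gripper_force: 1.8
clock: 9.93
eef_pos: [472.0, 102.7, 61.7]
tool_rot: [-3.141, -0.785, 1.571]
force: [0.5, -3.6, 1.8]
width: 33.9
gripper_force: 1.8
```

```bash
python3 -m creep '[{"jaw":-0.2,"xyz":[0.4,0,0.4],"angular":[0,0,0]},{"jaw":-0.2,"xyz":[0.7,0,0.7],"angular":[0,0,0]},{"jaw":-0.2,"xyz":[0.7,0,0.7],"angular":[0,0,0]}]'; python3 -m creep '[{"jaw":-0.2,"xyz":[0.4,0,0.4],"angular":[0,0,0]},{"jaw":-0.2,"xyz":[0.7,0,0.7],"angular":[0,0,0]},{"jaw":-0.2,"xyz":[0.7,0,0.7],"angular":[0,0,0]}]'
```

```text
clock: 10.3
eef_pos: [472.0, 103.7, 61.7]
tool_rot: [-3.141, -0.785, 1.571]
force: [0.1, -4.9, 2.8]
width: 34.2
gripper_force: 1.9
clock: 10.68
eef_pos: [472.1, 104.0, 61.5]
tool_rot: [-3.141, -0.784, 1.57]
force: [-0.7, -8.2, 3.5]
width: 34.0
gripper_force: 3.5
```

The force has risen, so the bottle is on the back edge. I'm backing away straight.

```bash
python3 -m creep '[{"jaw":-0.2,"xyz":[-2,0,-2],"angular":[0,0,0]},{"jaw":-0.2,"xyz":[-6,0,-6],"angular":[0,0,0]},{"jaw":-0.2,"xyz":[-16,0,-16],"angular":[0,0,0]},{"jaw":-0.2,"xyz":[-30,0,-30],"angular":[0,0,0]},{"jaw":-0.2,"xyz":[-50,0,-50],"angular":[0,0,0]},{"jaw":-0.2,"xyz":[-75,0,-75],"angular":[0,0,0]},{"jaw":-0.2,"xyz":[-100,0,-110],"angular":[0,0,0]},{"jaw":-0.2,"xyz":[-100,0,-140],"angular":[0,0,0]},{"jaw":-0.2,"xyz":[-100,0,-140],"angular":[0,0,0]},{"jaw":-0.2,"xyz":[-100,0,-140],"angular":[0,0,0]}]'; sed -i 's/x,y=e\[0\],e\[1\]+49/x,y=472,152/' m.py; python3 m.py; python3 -c "
import cv2,numpy as np
cv2.imwrite('pics/f.png',np.hstack([cv2.imread('pics/l_%s.png'%c)[50:350,140:540] for c in('scene','top')]))"
```

```text
clock: 11.92
eef_pos: [471.5, -64.4, 89.8]
tool_rot: [-3.14, -0.786, 1.571]
force: [0.5, -0.0, 0.5]
width: 34.2
gripper_force: 0.0
[471.5 -64.4  89.8] [ 0.5133624  -0.00211238  0.48897953]
scene 80 791 [472.4 152.6] 0.5017008507440792
scene 150 779 [472.2 152.7] 0.6001141195880635
top 80 48 [468.2 157.2] 2.3650979778226766
top 150 49 [473.  151.5] 0.2774008269799779
```

View pics/f.png

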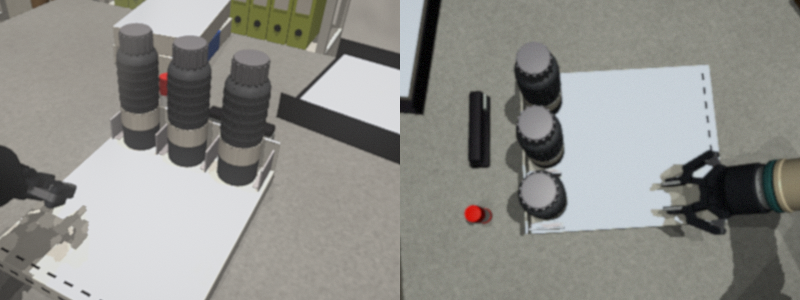

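The bottle stands home and upright at (472, 152), in line with its neighbours, and the gripper is clear. I'm handing the job in.

```bash
python3 -c "
from cell import ctrl
print(ctrl.finish_job())"
```

```text
the job is handed in; nothing more can be done
None
```

The job is handed in: I slid the stray bottle upright into the empty place against the back edge, about 8 N of wrist force at most in the readings, with the other things left as they stood; no verdict was returned.

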